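# Index the welding turntable and swing in the torch

## Task

With a fingertip and without gripping anything, gently push the welding turntable round by a spoke until its long pointed spoke points at the upright index pin. Then push the torch arm round to its stop, so that the torch nozzle stands over the tube in the middle of the turntable. Leave the turntable pointing at the pin, take the hand away, and leave the loose things on the table where they lie.

Things in the scene. Friction and masses are not known exactly. Their poses are not given: they have to be found in the camera images.
- turntable (a joint): turning head of the turntable, about a vertical axis; rad, grows counter-clockwise seen from above, end stops at -1.3 and 1.3; at 0 the long spoke points directly away from the torch column. Stiff with friction (about 0.25 N m): it stays where it is left
- hub (a point): on the turntable's axis at the level of the spokes' centrelines, 60 mm above the table; turns with the head: y along the long spoke, z up. Four level round spokes 12 mm thick, 90 degrees apart, free from 50 mm (rim of the faceplate) outwards; the three short ones end at 105 mm. Tube on top: radius 14 mm, top 107 mm above the table. Below: base disc, radius 70 mm, 12 mm high; housing, radius 42 mm
- long_spoke_tip (a point): pointed end of the long spoke, 135 mm from the hub axis, 60 mm above the table; the last 20 mm are a cone, 22 mm thick at its root
- pin (a point): top of the index pin, 90 mm above the table: a fixed upright steel pin, 22 mm thick with a conical point, on a round foot of radius 18 mm and 12 mm high, standing on the table 170 to 240 mm from the turntable's axis, beyond the reach of the long spoke; it may stand on either side
- torch_arm (a joint): torch arm, swinging level about the vertical column; rad, 0 parked, grows clockwise seen from above, 1.7 at its stop, pointing straight at the turntable's axis. Stiff (friction about 0.25 N m): stays where left. Flat bar 12 mm thick, 20 mm high, centreline 167 mm above the table, free from 24 to 220 mm from the pivot; at 240 mm a black torch, radius 17 mm, 122 to 232 mm above the table
- torch_pivot (a point): on the axis of the torch column (radius 14 mm, hub of the arm radius 24 mm, top 184 mm above the table) at the arm's centreline, 167 mm above the table; 240 mm from the turntable's axis, joined to it by a foot bar 60 mm wide and 12 mm high
- puck: bystander: loose white nylon disc, radius 30 mm, 28 mm high, origin at its underside's centre; stands beside the turntable on the other side from the pin
- brush: bystander: loose brush lying on the table to the left
- wrench: bystander: loose steel wrench lying on the table to the right
- spray: bystander: loose upright metal can, radius 30 mm, 160 mm high, to the right; origin at its underside's centre

How it is judged (in metres and radians):
On the way, in this order (a step that is already met when the one before it is completed fails the run):
1. the long spoke points at the index pin and the turntable is at rest, the torch arm still swung away (x of pin in the frame of hub between -0.014 and 0.014 m and y of pin in the frame of hub above 0.1 m and velocity of joint turntable between -0.05 and 0.05 rad/s and value of joint torch_arm below 1.2 rad), for 0.3 s.
2. the torch arm is at its stop, the nozzle over the tube (value of joint torch_arm above 1.62 rad), for 0.2 s.
At the end, for the whole second after the job is handed in: The line of the long spoke passes within 14 mm of the index pin's axis, on the pin's side; the torch arm is within 0.08 rad of its stop, nozzle over the tube; both are at rest (x of pin in the frame of hub between -0.014 and 0.014 m and y of pin in the frame of hub above 0.1 m and value of joint torch_arm above 1.62 rad and velocity of joint turntable between -0.05 and 0.05 rad/s and velocity of joint torch_arm between -0.05 and 0.05 rad/s); the robot touches nothing.
It fails at once if the puck, brush, wrench or can is shifted more than 15 mm, lifted or knocked over (distance of any of puck, brush, wrench, spray from where it was at the start of the episode above 0.015 m or angle between spray's own z axis and vertical above 0.3 rad).
It fails at once if the turntable or the torch arm is gripped or pushed roughly (over 35 N from the fingers) (contact force between the fingers and turntable above 35 N or contact force between the fingers and torch_arm above 35 N).
It also fails if it takes over 67 s, if anything falls off the work surface, if the arm or the gripper's body presses on something with over 40 N, if the wrist force passes 120 N, or if a joint passes its speed limit or range.

## Robot

A 6-joint arm with a two-finger parallel gripper is mounted at the origin on the work surface. World frame = base frame: x ahead of the robot, y to its left, z up, the work surface at z = 0. Lengths are in m, angles in degrees, forces in N, time in s.
With the tool pointing down it reaches from about 0.25 to 0.725 m from the base axis. Payload 9.7 kg.
Tool frame: the origin (TCP) lies between the finger pads; the fingertips stand 25 mm ahead of it and the grasp point (between the pads) lies 6 mm ahead of it; z points along the fingers, y is the line along which they close (so a half turn about z gives the same grasp; the last joint's range is limited). The gripper opens to 85 mm and grips with 20 to 120 N. Pads are 22 mm wide; open, the fingers measure 114 mm over their backs; the gripper's body (76 mm by 85 mm) begins 54 mm behind the grasp point. The pads swing forward as they close: fully open they stand 13 mm farther back than shut.
Start: joints at [66.291, 4.979, 10.078, 95.1, 0, 90], TCP at [0.221, 0.504, 0.256] pointing down, gripper open.
Joint ranges: [-179.16, 179.16], [-48.56, 103.87], [-65.8, 70.77], [-126.05, 130.52], [-82.76, 87.17], [-180, 180]. Speed limits (degrees/s): [127.2, 127.2, 147.25, 180, 180, 180].

## Interface

Orientations are given as [roll, pitch, yaw] about the fixed x, y, z axes, in that order (R = Rz(yaw) Ry(pitch) Rx(roll)).
In Python, from workcell import bot, viewer, status gives the robot as it stands (bot), with the cameras (viewer) and the readings (status).
- The arm moves only by the shell command python3 drive.py FILE [FORCE], which reads ROWS from the file FILE. ROWS is a JSON list of rows, 1 to 5 of them, each written [[dx, dy, dz], turn, opening]: dx, dy, dz in m, then a turn about the tool's z in degrees, then the finger opening in m; each row is the pose to reach, as a shift and turn from the pose commanded when the command began, along the tool's axes at that moment; what a row does not reach only later rows make up. A row lasts 1/12 s, in which the tool goes at most 0.0417 m and 7.16 degrees, less where a joint would pass 70% of its speed; a pose out of reach is approached as far as the arm can. The fingers move at their own pace and stop on an object; FORCE is the grip in N (left out, the last holds). Time passes only in rows, so rows that do not move let the fingers close. It prints the time, the measured TCP pose, the force, the opening and the grip force at its end. Input that does not fit is refused with a message, and nothing moves.
- status.get_obs(): the state, without advancing time (a new reading comes with each control period).
- viewer.camera(name): name is "scene" or "top" or "wrist"; returns the picture (400x640x3 uint8, blue, green, red); there is no depth.
- viewer.camera_info(name): a dict with "mtx" (3x3 intrinsics, pixels), "k1" (the pictures are not rectified: a ray, as slopes to the right and down, at radius r is drawn at 1 + k1 r^2 times it, then the intrinsics apply), "extrinsics" (4x4, takes a point from camera to world coordinates). Camera axes: x right, y down, z forward; pixel columns grow to the right and rows downward; lengths in m; the calibration is good to about 2 mm. A picture is of the moment at which its call begins: read the wrist's pose just before it. camera_info takes no time and is no camera call; for the wrist camera it gives the pose at the moment of the call.
- bot.job_done(): hands the job in; it is judged then, once.
The state is a dict: "time": time; "q": joint angles; "qd": joint speeds; "joint_efforts": joint torques, N m; "ee_pos": TCP position; "tcp_rot": TCP orientation; "wrist_force": force on the tool from outside, world axes, zero at the start; "torque": the same for the moment, N m; "opening": finger opening in m; "grasp_force": force on a finger pad.
Only numpy, scipy, OpenCV 4.12 (cv2) and the standard library are available. Lean on these libraries where they do the work, as an engineer would, in place of code of your own. Each camera call takes 0.05 s, during which the arm holds its last target. There are 200 camera calls.

## Working session

There is one attempt and no reset: what is moved stays moved. The work goes in short steps, Python scripts to look and compute and a shell command to move; the robot and the scene stay as the last step left them, time stands still between calls to the robot, and variables do not carry over. Pictures are saved under pics/ and viewed, at most 10 in all, crops included, and the job is handed in when it is done.

```bash
ls; mkdir -p pics; python3 - <<'E'
from workcell import bot, viewer, status
import cv2,numpy as np
for n in ("top","scene"):
    cv2.imwrite(f"pics/{n}0.png",viewer.camera(n)); i=viewer.camera_info(n); print(n,i["mtx"],i["k1"],np.round(i["extrinsics"],4))
print(status.get_obs())
E
```

```text
drive.py
pics
workcell.py
top [[498.25092884   0.         315.89255634]
 [  0.         498.25092884 204.32190524]
 [  0.           0.           1.        ]] -0.13734768111659182 [[ 0.0068 -0.985   0.1723  0.3534]
 [-0.9999 -0.0044  0.0143  0.0391]
 [-0.0133 -0.1724 -0.9849  1.4484]
 [ 0.      0.      0.      1.    ]]
scene [[515.03633125   0.         326.19133786]
 [  0.         515.03633125 203.43133445]
 [  0.           0.           1.        ]] 0.05325488754235677 [[ 0.8912  0.3082 -0.3327  1.0755]
 [ 0.4534 -0.622   0.6383 -0.8842]
 [-0.0102 -0.7198 -0.6941  1.1131]
 [ 0.      0.      0.      1.    ]]
{'time': 0.1, 'q': array([6.62917850e+01, 5.00748806e+00, 1.00390286e+01, 9.50980265e+01,
       1.58095054e-03, 8.99983593e+01]), 'qd': array([ 0.02042645,  0.02425255,  0.11287457, -0.05350783, -0.00467108,
        0.04746296]), 'joint_efforts': array([-2.04070311e-04, -5.21562517e+01,  4.65654588e+01,  1.58984133e-02,
       -2.43826344e-05, -1.86707354e-05]), 'ee_pos': array([0.22107033, 0.50343398, 0.25565867]), 'tcp_rot': array([-1.79933514e+02, -1.58285329e-03,  1.56293424e+02]), 'wrist_force': array([-0.57262247,  0.00186293, -0.43472116]), 'torque': array([-0.01977849, -0.03355934, -0.04497244]), 'grasp_force': 0.0, 'opening': 0.08511700333759913}
```

View pics/top0.png

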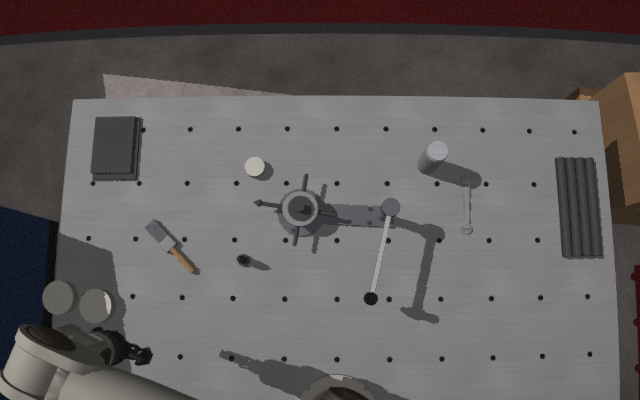

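View pics/scene0.png

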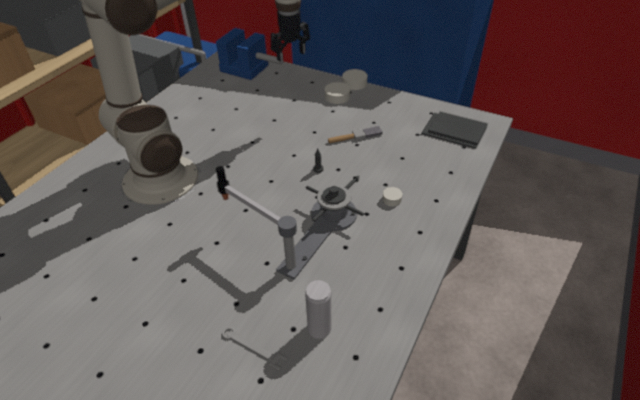

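The top view shows the turntable hub near (300,208), the long spoke tip near (255,203), the pin at (243,260), the column at (391,208), the torch at (371,298) and the puck at (255,167). An enlarged crop should give finer points.

```bash
cat > h.py <<'E'
from workcell import bot, viewer, status
import cv2,numpy as np
def ray(n,u,v):
    i=viewer.camera_info(n);K=i["mtx"];T=np.array(i["extrinsics"])
    d=np.array([(u-K[0,2])/K[0,0],(v-K[1,2])/K[1,1]]);s=d.copy()
    for _ in range(20): s=d/(1+i["k1"]*(s@s))
    return T[:3,3],T[:3,:3]@np.array([*s,1])
def onz(n,u,v,z):
    o,d=ray(n,u,v); return o+d*(z-o[2])/d[2]
def pix(n,p):
    i=viewer.camera_info(n);K=i["mtx"];T=np.array(i["extrinsics"])
    c=T[:3,:3].T@(np.array(p)-T[:3,3]);s=c[:2]/c[2];s=s*(1+i["k1"]*(s@s))
    return s*[K[0,0],K[1,1]]+[K[0,2],K[1,2]]
E
python3 - <<'E'
import cv2
a=cv2.imread("pics/top0.png")[150:310,230:410]
cv2.imwrite("pics/c0.png",cv2.resize(cv2.convertScaleAbs(a,alpha=1.5),None,fx=3.7,fy=3.7,interpolation=cv2.INTER_CUBIC))
E
```

```text
(no output)
```

View pics/c0.png

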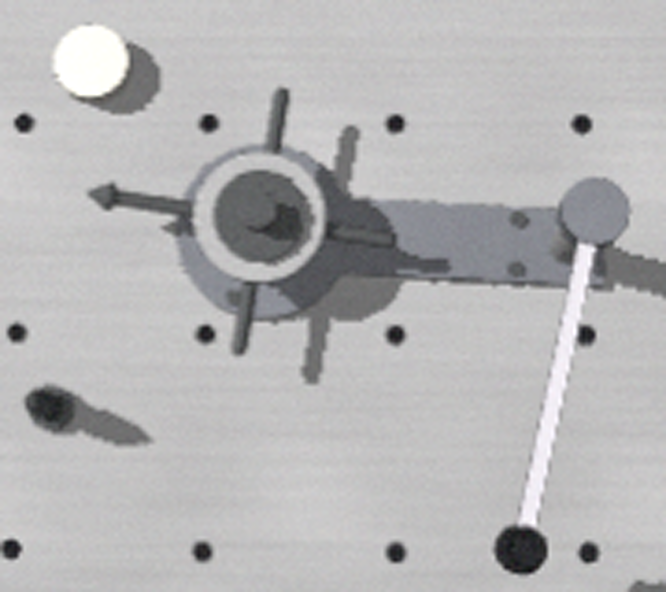

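The crop (scale 3.7, offset 230,150) shows the tip at (88,193), short spoke ends at (283,90), (238,352) and (392,240), the column top at (594,210), the torch top at (521,549), the pin near (50,408) and the puck at (91,61).

```bash
python3 - <<'E'
from h import *
P=lambda X,Y,z:onz("top",230+(X+.5)/3.7-.5,150+(Y+.5)/3.7-.5,z)
tip=P(88,193,.06);a=P(283,90,.06);b=P(238,352,.06);c=P(394,240,.06)
hub=(a+b)/2; tor=P(521,549,.232); col=P(594,210,.184); puck=P(91,61,.028)
for n,v in dict(tip=tip,a=a,b=b,c=c,hub=hub,hub2=tip+(c-tip)*135/240,face=P(259,214,.066),torch=tor,col=col,puck=puck).items(): print(n,v.round(4))
d=lambda p,q:np.linalg.norm((p-q)[:2])
print("tip",d(tip,hub),"short",d(a,b)/2,"col",d(col,hub),"torch",d(tor,col))
# dark blob of pin in both views
for n,(x0,x1,y0,y1) in dict(top=(232,256,250,272),scene=(308,328,143,176)).items():
    im=cv2.imread(f"pics/{n}0.png").max(2)[y0:y1,x0:x1]
    print(n);print(im)
E
```

```text
tip [0.6028 0.2369 0.06  ]
a [0.6844 0.0878 0.06  ]
b [0.4813 0.1197 0.06  ]
c [0.5675 0.002  0.06  ]
hub [0.5829 0.1038 0.06  ]
hub2 [0.583  0.1048 0.06  ]
face [0.5861 0.1049 0.066 ]
torch [ 0.3375 -0.0764  0.232 ]
col [ 0.5701 -0.1341  0.184 ]
puck [0.7154 0.2422 0.028 ]
tip 0.1346001895020416 short 0.10280271658056096 col 0.23818310873785134 torch 0.23966746633055797
top
[[130 130 132 130 130 130 132 132 131 130 131 132 133 130 131 130 129 131
  130 131 130 133 131 131]
 [133 128 132 130 131 129 130 129 134 132 133 132 130 132 131 131 132 130
  132 130 130 132 133 132]
 [132 131 132 132 132 134 130 133 132 131 131 132 133 130 131 132 133 133
  131 132 134 134 132 133]
 [132 132 130 130 131 130 130 129 131 128 116 117 120 127 132 131 132 131
  130 132 130 131 131 131]
 [130 129 130 130 132 128 128 118 114 106  82  86  88 103 113 124 131 130
  133 134 130 129 128 129]
 [129 130 129 131 131 128 105  78  71  53  60  59  62  69  70  92 110 119
  130 130 131 129 130 131]
 [131 132 131 129 126 103  64  42  32  32  34  38  52  57  56  58  59  85
  114 119 131 131 132 133]
 [129 129 128 1
[... 3612 characters left out ...]
 135 138
  137 139]
 [141 139 139 134 110  66  38  31  36  32  35  39  52  59  71 104 133 138
  138 138]
 [140 136 135 119  86  52  37  35  39  40  44  53  59  57  68 100 132 139
  140 139]
 [140 138 124  96  71  52  40  34  39  44  50  51  49  49  70 107 133 140
  138 139]
 [138 133 115  87  73  66  50  42  35  40  41  40  45  66  99 124 137 140
  139 138]
 [134 119  96  78  75  74  68  58  51  43  48  51  74 104 130 136 139 139
  138 137]
 [116  93  77  74  79  76  75  74  72  68  77  93 113 131 139 141 139 139
  139 140]
 [ 87  77  75  77  74  78  88  96  98  99 114 129 137 141 139 140 139 138
  138 140]
 [ 78  75  76  76  88  99 113 128 132 134 136 139 140 139 138 138 138 138
  139 140]]
```

```bash
python3 - <<'E'
from h import *
p=onz("scene",317.3,147.2,.09); print(p, pix("top",p), pix("top",[p[0],p[1],.012]))
hub=np.array([.583,.104]); 
q=[onz("top",u,260.5,.012) for u in (236.5,249.5)]; print(q)
for P in (p[:2],(q[0]+q[1])[:2]/2):
    v=P-hub; print(P,np.linalg.norm(v), np.degrees(np.arctan2(v[1],v[0])))
tip=np.array([.6028,.2369])-hub; print(np.degrees(np.arctan2(tip[1],tip[0])))
print("col dir",np.degrees(np.arctan2(.238,.0129)))
from scipy.spatial.transform import Rotation as R
print(R.from_euler('xyz',status.get_obs()['tcp_rot'],degrees=True).as_matrix().round(3))
E
```

```text
[0.44092153 0.27683232 0.09      ] [235.85190352 258.03001207] [240.47882043 259.81813283]
[array([0.43882694, 0.28837949, 0.012     ]), array([0.43922656, 0.25052094, 0.012     ])]
[0.44092153 0.27683232] 0.22373489272631866 129.4222431900846
[0.43902675 0.26945022] 0.2193218439205752 131.029489448343
81.52616327566952
col dir 86.89750826812505
[[-0.916  0.402 -0.   ]
 [ 0.402  0.916 -0.001]
 [ 0.    -0.001 -1.   ]]
```

Pin ≈ (0.440, 0.272), hub ≈ (0.583, 0.104), so the head has to turn about +49°. I'll push the short spoke that faces the robot in the −Y direction with closed fingers. First I move over and turn the tool to yaw 90.

```bash
echo '[[[-0.19,-0.08,0],35,0],[[-0.19,-0.08,0],35,0],[[-0.19,-0.08,0],35,0],[[-0.19,-0.08,0],35,0],[[-0.19,-0.08,0],35,0]]' > path.dat && python3 drive.py path.dat 20
```

```text
time: 0.52
ee_pos: [0.3638, 0.3522, 0.2561]
tcp_rot: [-180.0, 0.0, 120.9]
wrist_force: [1.0, 0.6, -0.3]
opening: 0.0255
grasp_force: 0.0
```

```bash
echo '[[[-0.2,0.026,0],31,0],[[-0.2,0.026,0],31,0],[[-0.2,0.026,0],31,0],[[-0.2,0.026,0],31,0],[[-0.2,0.026,0],31,0]]' > path.dat && python3 drive.py path.dat
```

```text
time: 0.93
ee_pos: [0.4902, 0.1941, 0.256]
tcp_rot: [-180.0, 0.0, 89.8]
wrist_force: [0.1, 0.7, 0.1]
opening: 0.0003
grasp_force: 0.0
```

```bash
echo '[[[0,0,0],0,0],[[0,0,0],0,0]]' > path.dat && python3 drive.py path.dat
```

```text
time: 1.1
ee_pos: [0.4898, 0.1949, 0.2556]
tcp_rot: [-179.9, 0.0, 90.1]
wrist_force: [0.3, 0.6, -0.3]
opening: -0.0002
grasp_force: 0.0
```

```bash
echo '[[[-0.02,0.01,0.04],0,0],[[-0.02,0.01,0.08],0,0],[[-0.02,0.01,0.12],0,0],[[-0.02,0.01,0.16],0,0],[[-0.02,0.01,0.189],0,0]]' > path.dat && python3 drive.py path.dat && echo '[[[0,0,0],0,0]]' > path.dat && python3 drive.py path.dat
```

```text
time: 1.52
ee_pos: [0.497, 0.1771, 0.0636]
tcp_rot: [-179.8, 0.0, 90.4]
wrist_force: [0.3, -0.4, -0.3]
opening: 0.0001
grasp_force: 0.0
time: 1.6
ee_pos: [0.4951, 0.1764, 0.0609]
tcp_rot: [-179.5, 0.2, 90.4]
wrist_force: [-1.1, -0.3, -0.5]
opening: -0.0001
grasp_force: 0.0
```

```bash
echo '[[[-0.01,0,0],0,0],[[-0.02,0,0],0,0],[[-0.03,0,0],0,0],[[-0.034,0,0],0,0],[[-0.038,0,0],0,0]]' > path.dat && python3 drive.py path.dat && echo '[[[-0.004,0,0],0,0],[[-0.008,0,0],0,0],[[-0.012,0,0],0,0],[[-0.016,0,0],0,0],[[-0.02,0,0],0,0]]' > path.dat && python3 drive.py path.dat
```

```text
time: 2.02
ee_pos: [0.5002, 0.1378, 0.0691]
tcp_rot: [179.8, -0.0, 90.2]
wrist_force: [0.1, 0.4, -0.5]
opening: -0.0
grasp_force: 0.0
time: 2.43
ee_pos: [0.4993, 0.1185, 0.0674]
tcp_rot: [-180.0, -0.0, 90.3]
wrist_force: [-1.9, 5.3, 2.0]
opening: 0.0
grasp_force: 2.1
```

```bash
echo '[[[-0.004,0,0],0,0],[[-0.008,0,0],0,0],[[-0.012,0,0],0,0],[[-0.016,0,0],0,0],[[-0.02,0,0],0,0]]' > path.dat && python3 drive.py path.dat && echo '[[[-0.004,0,0],0,0],[[-0.008,0,0],0,0],[[-0.008,0,0],0,0],[[-0.008,0,0],0,0]]' > path.dat && python3 drive.py path.dat && python3 - <<'E'
from h import *
a=viewer.camera("top")[130:310,200:420]
cv2.imwrite("pics/c1.png",cv2.resize(cv2.convertScaleAbs(a,alpha=1.5),None,fx=3.3,fy=3.3,interpolation=cv2.INTER_CUBIC))
E
```

```text
time: 2.85
ee_pos: [0.4999, 0.0983, 0.0674]
tcp_rot: [180.0, -0.0, 90.3]
wrist_force: [2.2, 4.6, 1.1]
opening: -0.0004
grasp_force: 1.9
time: 3.18
ee_pos: [0.4994, 0.0899, 0.0671]
tcp_rot: [-180.0, 0.1, 90.2]
wrist_force: [-0.5, 0.2, -0.1]
opening: -0.0002
grasp_force: 0.1
```

View pics/c1.png

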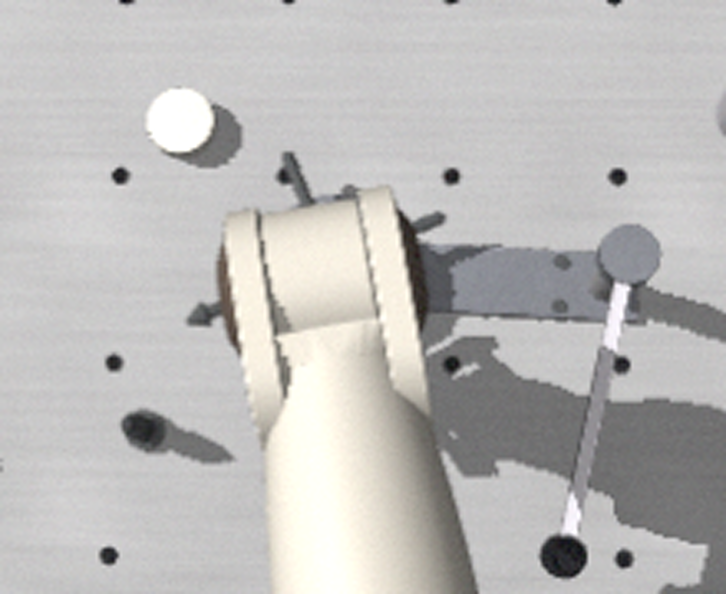

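The gentle push works. The tip is now at crop (187,316), i.e. pixel (256.5,225.7), and the opposite spoke end is at (290,154).

```bash
cat >> h.py <<'E'
def ang(u,v,z=.06):
    d=(onz("top",u,v,z)[:2]-[.583,.104]); return np.degrees(np.arctan2(d[1],d[0])),np.hypot(*d)
E
python3 -c "
from h import *
C=lambda X,Y:(200+(X+.5)/3.3-.5,130+(Y+.5)/3.3-.5)
print(ang(*C(187,316)),ang(*C(288,154)),ang(*C(445,216)))"
```

```text
(np.float64(111.25081999776505), np.float64(0.13173375220119574)) (np.float64(22.301812303399952), np.float64(0.10197295500302338)) (np.float64(-67.6064592359095), np.float64(0.10533848576793226))
```

```bash
echo '[[[-0.005,0,0],0,0],[[-0.01,0,0],0,0],[[-0.015,0,0],0,0],[[-0.02,0,0],0,0],[[-0.024,0,0],0,0]]' > path.dat && python3 drive.py path.dat && echo '[[[0,0,0],0,0],[[0,0,0],0,0],[[0,0,0],0,0]]' > path.dat && python3 drive.py path.dat && python3 - <<'E'
from h import *
a=viewer.camera("top")[130:310,200:420]
cv2.imwrite("pics/c2.png",cv2.resize(cv2.convertScaleAbs(a,alpha=1.5),None,fx=3.3,fy=3.3,interpolation=cv2.INTER_CUBIC))
E
```

```text
time: 3.65
ee_pos: [0.4996, 0.066, 0.0673]
tcp_rot: [-180.0, -0.0, 90.3]
wrist_force: [-0.8, 4.7, 0.3]
opening: -0.0
grasp_force: 1.7
time: 3.9
ee_pos: [0.4996, 0.0661, 0.0672]
tcp_rot: [-180.0, 0.0, 90.3]
wrist_force: [-1.0, 0.0, -1.0]
opening: 0.0002
grasp_force: 0.1
```

View pics/c2.png

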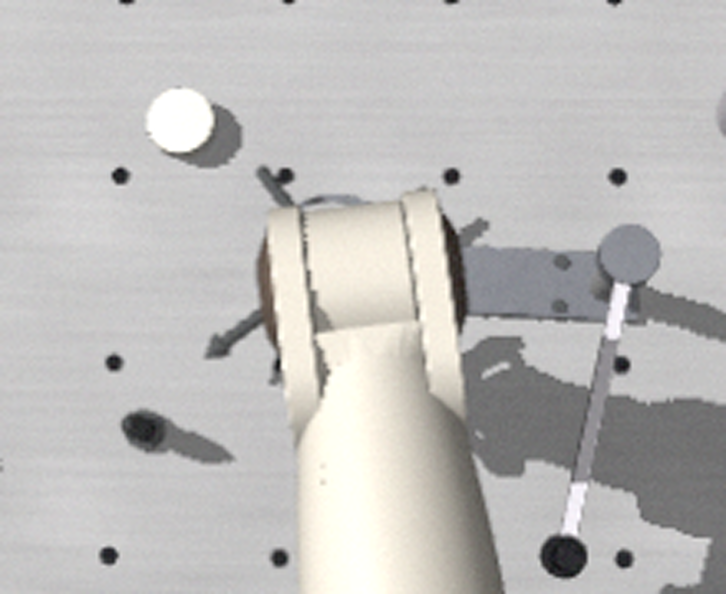

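The tip is at crop (205,357) and the far short spoke end at (261,168).

```bash
python3 -c "
from h import *
C=lambda X,Y:(200+(X+.5)/3.3-.5,130+(Y+.5)/3.3-.5)
print(ang(*C(205,357)),ang(*C(260,169)))"
```

```text
(np.float64(127.87030402520375), np.float64(0.1348896302485525)) (np.float64(37.78884687693515), np.float64(0.102431712332346))
```

```bash
echo '[[[-0.002,0,0],0,0],[[-0.004,0,0],0,0],[[-0.004,0,0],0,0],[[-0.004,0,0],0,0],[[-0.004,0,0],0,0]]' > path.dat && python3 drive.py path.dat && echo '[[[0.005,0,0],0,0],[[0.02,0,0],0,0],[[0.03,-0.02,0],0,0],[[0.03,-0.02,-0.04],0,0],[[0.03,-0.02,-0.08],0,0]]' > path.dat && python3 drive.py path.dat && echo '[[[0,-0.02,-0.04],0,0],[[0,-0.05,-0.08],0,0],[[0,-0.09,-0.12],0,0],[[0,-0.12,-0.14],0,0],[[0,-0.14,-0.14],0,0]]' > path.dat && python3 drive.py path.dat
```

```text
time: 4.37
ee_pos: [0.4997, 0.0626, 0.0673]
tcp_rot: [-180.0, -0.0, 90.3]
wrist_force: [-1.2, 2.4, 0.6]
opening: 0.0001
grasp_force: 1.2
time: 4.78
ee_pos: [0.4763, 0.0925, 0.1448]
tcp_rot: [-179.6, 0.1, 90.3]
wrist_force: [2.9, 0.5, 0.8]
opening: 0.0003
grasp_force: 0.0
time: 5.2
ee_pos: [0.3389, 0.0917, 0.2903]
tcp_rot: [179.8, -0.0, 90.3]
wrist_force: [0.3, 0.6, 1.1]
opening: 0.0002
grasp_force: 0.0
```

```bash
python3 - <<'E'
from h import *
a=viewer.camera("top");cv2.imwrite("pics/top3.png",a);a=a[130:310,200:420]
cv2.imwrite("pics/c3.png",cv2.resize(cv2.convertScaleAbs(a,alpha=1.5),None,fx=3.3,fy=3.3,interpolation=cv2.INTER_CUBIC))
E
```

```text
(no output)
```

View pics/c3.png

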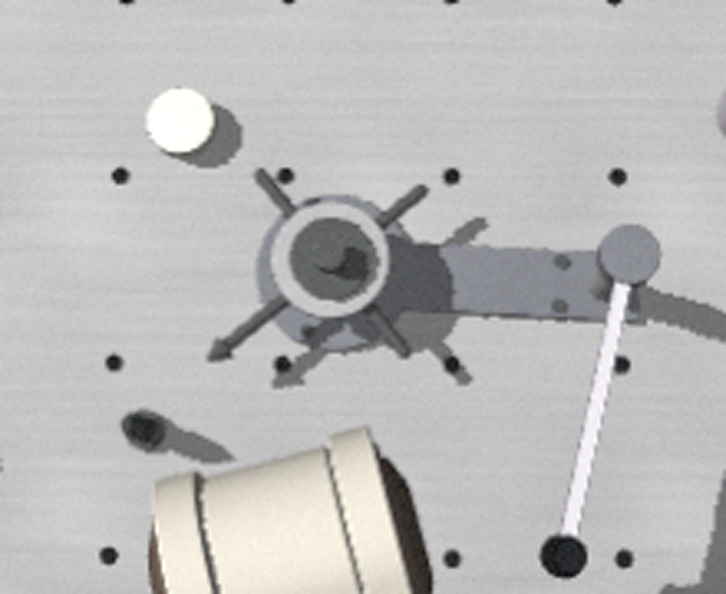

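The tip is at (208,359), the short ends at (258,172), (426,188) and (407,355), and the pin foot is around (145,430).

```bash
python3 - <<'E'
from h import *
C=lambda X,Y:(200+(X+.5)/3.3-.5,130+(Y+.5)/3.3-.5)
E=[onz("top",*C(*p),.06)[:2] for p in((208,359),(258,172),(426,188),(407,355))]
hub=(E[1]+E[3])/2; h2=E[0]+(E[2]-E[0])*135/240; print(hub,h2); hub=(hub+h2)/2
an=[np.degrees(np.arctan2(*(e-hub)[::-1])) for e in E]; print(an)
th=np.mean([an[0],an[1]+90,an[2]+180 if an[2]<0 else an[2]+180,an[3]-90+360 if an[3]<0 else an[3]-90]);print(th)
# pin: foot from top, foot/tip from scene (scene foot ellipse centre ~ (316.5,168.5) at z=.012)
for nm,p in dict(foot_top=onz("top",242.8,260.2,.009),tip_top=onz("top",237.8,258.3,.085),tip_sc=onz("scene",317.3,147.5,.09),axis_sc=onz("scene",317.5,160,.045)).items():
    v=p[:2]-hub; r=np.hypot(*v); t=np.degrees(np.arctan2(v[1],v[0])); 
    print(nm,p.round(4),r.round(3),t.round(2),'off mm',1e3*r*np.sin(np.radians(th-t)))
print(status.get_obs()['ee_pos'])
hs=pix("scene",[*hub,.107]);print(hs)
E
```

```text
[0.58212674 0.10359838] [0.58240597 0.10388163]
[np.float64(128.8103791782318), np.float64(39.313977710700776), np.float64(-50.995958026658464), np.float64(-140.66241940480114)]
129.11649486436824
foot_top [0.4401 0.2705 0.009 ] 0.219 130.45 off mm -5.102529244146765
tip_top [0.4406 0.2723 0.085 ] 0.22 130.06 off mm -3.608755951728921
tip_sc [0.4417 0.2754 0.09  ] 0.222 129.32 off mm -0.7721238218176978
axis_sc [0.4452 0.268  0.045 ] 0.214 129.85 off mm -2.755405148302341
[0.33422811 0.09137753 0.2929521 ]
[332.61984825 188.80909986]
```

The spoke line passes within about 1–5 mm of the pin, well inside 14 mm. Next I fly over the bar to its −Y side and compute the pushing arc.

```bash
echo '[[[0,0.04,-0.01],0,0],[[0,0.08,-0.03],0,0],[[-0.04,0.1,-0.03],0,0],[[-0.08,0.1,-0.03],0,0],[[-0.12,0.1,-0.03],0,0]]' > path.dat && python3 drive.py path.dat && echo '[[[-0.04,0,0],0,0],[[-0.08,0,0],0,0],[[-0.12,0,0],0,0],[[-0.15,0,0],0,0],[[-0.15,0,0],0,0]]' > path.dat && python3 drive.py path.dat; python3 - <<'E'
import numpy as np
P=np.array([.5701,-.1341])
for f in (166,158,150,142,134,126,118,110,102,94,90,87):
    a=np.radians(f);u=np.array([np.cos(a),np.sin(a)]);n=np.array([-u[1],u[0]])
    print(f,(P+.14*u+n*(.006+.009*abs(n[1])+.0145*abs(n[0]))).round(4))
E
```

```text
time: 5.67
ee_pos: [0.4412, -0.0284, 0.3167]
tcp_rot: [-179.9, 0.0, 90.4]
wrist_force: [1.3, -0.6, 0.0]
opening: -0.0002
grasp_force: 0.0
time: 6.08
ee_pos: [0.4407, -0.1816, 0.3164]
tcp_rot: [-179.9, 0.1, 90.0]
wrist_force: [1.1, -0.1, -0.4]
opening: 0.0001
grasp_force: 0.0
166 [ 0.4298 -0.1179]
158 [ 0.4329 -0.1   ]
150 [ 0.4383 -0.0823]
142 [ 0.4462 -0.0653]
134 [ 0.4565 -0.0491]
126 [ 0.4692 -0.0344]
118 [ 0.484  -0.0213]
110 [ 0.5009 -0.0103]
102 [ 0.5194 -0.0017]
94 [0.5393 0.0041]
90 [0.5496 0.0059]
87 [0.5565 0.0068]
```

```bash
echo '[[[0,-0.01,0.04],0,0],[[0,-0.01,0.08],0,0],[[0,-0.01,0.12],0,0],[[0,-0.01,0.145],0,0],[[0,-0.01,0.145],0,0]]' > path.dat && python3 drive.py path.dat && echo '[[[0.015,0,0],0,0],[[0.03,0,0],0,0],[[0.045,0,0],0,0],[[0.055,0,0],0,0],[[0.062,0,0],0,0]]' > path.dat && python3 drive.py path.dat && echo '[[[0.006,0.001,0],0,0],[[0.012,0.002,0],0,0],[[0.018,0.003,0],0,0],[[0.024,0.005,0],0,0],[[0.03,0.007,0],0,0]]' > path.dat && python3 drive.py path.dat
```

```text
time: 6.5
ee_pos: [0.4287, -0.1761, 0.1669]
tcp_rot: [-179.6, -0.1, 90.3]
wrist_force: [-1.1, 0.4, 0.3]
opening: -0.0006
grasp_force: 0.0
time: 6.92
ee_pos: [0.4313, -0.1146, 0.174]
tcp_rot: [179.9, 0.1, 90.3]
wrist_force: [0.3, -1.0, 0.2]
opening: 0.0001
grasp_force: 0.5
time: 7.33
ee_pos: [0.4376, -0.0849, 0.1723]
tcp_rot: [-180.0, 0.0, 90.3]
wrist_force: [-0.2, -3.3, 0.5]
opening: 0.0
grasp_force: 1.1
```

```bash
echo '[[[0.007,0.003,0],0,0],[[0.014,0.006,0],0,0],[[0.021,0.01,0],0,0],[[0.028,0.014,0],0,0],[[0.035,0.019,0],0,0]]' > path.dat && python3 drive.py path.dat && echo '[[[0.006,0.005,0],0,0],[[0.012,0.01,0],0,0],[[0.018,0.016,0],0,0],[[0.023,0.022,0],0,0],[[0.028,0.028,0],0,0]]' > path.dat && python3 drive.py path.dat
```

```text
time: 7.75
ee_pos: [0.4565, -0.0494, 0.1722]
tcp_rot: [-180.0, -0.0, 90.3]
wrist_force: [-0.1, -3.5, -0.0]
opening: -0.0
grasp_force: 1.2
time: 8.17
ee_pos: [0.4847, -0.0214, 0.1722]
tcp_rot: [-180.0, -0.0, 90.3]
wrist_force: [-1.7, -1.8, 0.9]
opening: 0.0004
grasp_force: 1.1
```

```bash
echo '[[[0.004,0.006,0],0,0],[[0.007,0.012,0],0,0],[[0.01,0.018,0],0,0],[[0.013,0.024,0],0,0],[[0.016,0.03,0],0,0]]' > path.dat && python3 drive.py path.dat && echo '[[[0.001,0.004,0],0,0],[[0.002,0.008,0],0,0],[[0.003,0.012,0],0,0],[[0.004,0.016,0],0,0],[[0.005,0.02,0],0,0]]' > path.dat && python3 drive.py path.dat && echo '[[[0,0.003,0],0,0],[[0,0.006,0],0,0],[[0,0.009,0],0,0]]' > path.dat && python3 drive.py path.dat
```

```text
time: 8.58
ee_pos: [0.5146, -0.0056, 0.1722]
tcp_rot: [-180.0, -0.0, 90.3]
wrist_force: [-1.8, -2.2, 0.8]
opening: -0.0004
grasp_force: 1.0
time: 9.0
ee_pos: [0.5343, -0.0008, 0.1723]
tcp_rot: [-180.0, 0.0, 90.3]
wrist_force: [-2.5, -1.4, -0.9]
opening: 0.0001
grasp_force: 1.0
time: 9.25
ee_pos: [0.5432, -0.0005, 0.1723]
tcp_rot: [-180.0, -0.0, 90.3]
wrist_force: [-1.8, 0.3, -0.1]
opening: 0.0003
grasp_force: 1.0
```

```bash
for i in 1 ; do echo '[[[0,0.002,0],0,0],[[0,0.004,0],0,0],[[0,0.006,0],0,0]]' > path.dat && python3 drive.py path.dat; done; echo '[[[0,0.001,0],0,0],[[0,0.002,0],0,0]]' > path.dat && python3 drive.py path.dat
```

```text
time: 9.5
ee_pos: [0.5492, -0.0006, 0.1723]
tcp_rot: [-180.0, -0.0, 90.3]
wrist_force: [-2.1, 1.1, 0.1]
opening: -0.0001
grasp_force: 1.1
time: 9.67
ee_pos: [0.5511, -0.0006, 0.1723]
tcp_rot: [-180.0, -0.0, 90.3]
wrist_force: [-2.9, 1.6, -0.8]
opening: -0.0001
grasp_force: 1.0
```

```bash
echo '[[[0,0.001,0],0,0],[[0,0.002,0],0,0]]' > path.dat && python3 drive.py path.dat
```

```text
time: 9.83
ee_pos: [0.5531, -0.0006, 0.1723]
tcp_rot: [180.0, -0.0, 90.3]
wrist_force: [-1.4, 0.5, -0.3]
opening: -0.0005
grasp_force: 1.0
```

```bash
echo '[[[0,0.001,0],0,0],[[0,0.002,0],0,0]]' > path.dat && python3 drive.py path.dat
```

```text
time: 10.0
ee_pos: [0.5551, -0.0006, 0.1723]
tcp_rot: [180.0, -0.0, 90.3]
wrist_force: [-1.1, 0.6, -0.6]
opening: 0.0
grasp_force: 1.0
```

```bash
echo '[[[0,0.001,0],0,0],[[0,0.001,0],0,0]]' > path.dat && python3 drive.py path.dat
```

```text
time: 10.17
ee_pos: [0.5559, -0.0006, 0.1723]
tcp_rot: [-180.0, -0.0, 90.3]
wrist_force: [-2.6, 2.1, 0.1]
opening: 0.0001
grasp_force: 1.7
```

```bash
echo '[[[0,0.001,0],0,0],[[0,0.001,0],0,0]]' > path.dat && python3 drive.py path.dat
```

```text
time: 10.33
ee_pos: [0.5561, -0.0006, 0.1722]
tcp_rot: [-179.9, -0.0, 90.3]
wrist_force: [-8.3, 1.9, 2.6]
opening: -0.0
grasp_force: 4.4
```

The force rises at x ≈ 0.556, the predicted stop. I hold briefly, then withdraw.

```bash
echo '[[[0,0,0],0,0],[[0,0,0],0,0],[[0,0,0],0,0],[[0,0,0],0,0]]' > path.dat && python3 drive.py path.dat && echo '[[[0,-0.004,0],0,0],[[0,-0.02,0],0,0],[[0,-0.05,0],0,0],[[0,-0.07,-0.04],0,0],[[0,-0.09,-0.08],0,0]]' > path.dat && python3 drive.py path.dat && echo '[[[-0.03,-0.03,-0.03],0,0],[[-0.07,-0.06,-0.06],0,0],[[-0.11,-0.08,-0.06],0,0],[[-0.15,-0.1,-0.06],0,0],[[-0.19,-0.1,-0.06],0,0]]' > path.dat && python3 drive.py path.dat && echo '[[[0,0,0],0,0],[[0,0,0],0,0],[[0,0,0],0,0],[[0,0,0],0,0]]' > path.dat && python3 drive.py path.dat && python3 - <<'E'
from h import *
a=viewer.camera("top")[130:310,200:420]
cv2.imwrite("pics/c4.png",cv2.resize(cv2.convertScaleAbs(a,alpha=1.5),None,fx=3.3,fy=3.3,interpolation=cv2.INTER_CUBIC))
E
```

```text
time: 10.67
ee_pos: [0.5561, -0.0006, 0.1723]
tcp_rot: [-179.9, -0.0, 90.3]
wrist_force: [-8.2, 1.7, 2.2]
opening: -0.0001
grasp_force: 4.3
time: 11.08
ee_pos: [0.4672, -0.0013, 0.2448]
tcp_rot: [-179.7, 0.0, 90.3]
wrist_force: [2.1, -0.0, 1.9]
opening: -0.0001
grasp_force: 0.0
time: 11.5
ee_pos: [0.3743, -0.1672, 0.3081]
tcp_rot: [179.8, 0.1, 90.4]
wrist_force: [1.9, -0.8, -0.1]
opening: -0.0
grasp_force: 0.0
time: 11.83
ee_pos: [0.3763, -0.1655, 0.3059]
tcp_rot: [180.0, 0.0, 90.4]
wrist_force: [-0.0, -1.1, 0.2]
opening: 0.0002
grasp_force: 0.0
```

View pics/c4.png

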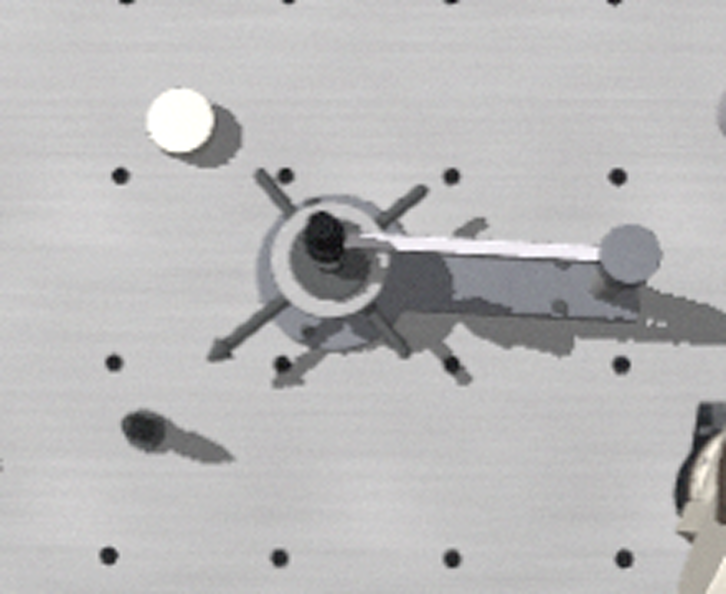

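The torch at crop (325,238) stands over the tube. The long spoke tip is unchanged at (208,359), still aimed at the pin at (145,430), and the hand is clear.

```bash
python3 -c "
from workcell import bot, viewer, status
print(bot.job_done())"
```

```text
the job is handed in; nothing more can be done
None
```

The job is handed in at about 12 s of the 67 s allowed, though the hand-in returned no verdict: by the last picture the long spoke's line passes within about 5 mm of the pin, the torch arm is at its stop with the nozzle over the tube, the hand is clear, and nothing loose was seen to move (only the puck was in the final view).

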